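# Hold the yellow sample slide flush on the tilted reader

## Task

Take the slide with the yellow grip fin by its fin out of the blue tray, tilt it to match the reader's sloped metal plate, lay it flush on the plate within the orange corner marks (long side up the slope), and press squarely until the sprung plate has sunk about half of its travel, never driving it down onto its stop. Finish while still gripping the slide and holding it pressed there for the reading; leave the other slides, the marker pen and the bottle where they are.

Things in the scene. Friction and masses are not known exactly. Their poses are not given: they have to be found in the camera images.
- slide_yellow: a slide carrier: grey flat frame 104 (its x) x 40 (its y) x 6 mm thick with a yellow upright grip fin on top, 40 mm long (along x), 12 mm thick (along y), rising from 6 to 36 mm above the underside, in the middle of the frame. Mass about 60 g. Origin: centre of the underside; z up out of the fin's top. Starts lying flat in one of the tray's three compartments (which one varies).
- slide_red: a slide carrier: grey flat frame 104 (its x) x 40 (its y) x 6 mm thick with a red upright grip fin on top, 40 mm long (along x), 12 mm thick (along y), rising from 6 to 36 mm above the underside, in the middle of the frame. Mass about 60 g. Origin: centre of the underside; z up out of the fin's top. Starts lying flat in one of the tray's three compartments. Leave it alone.
- slide_white: a slide carrier: grey flat frame 104 (its x) x 40 (its y) x 6 mm thick with a white upright grip fin on top, 40 mm long (along x), 12 mm thick (along y), rising from 6 to 36 mm above the underside, in the middle of the frame. Mass about 60 g. Origin: centre of the underside; z up out of the fin's top. Starts lying flat in one of the tray's three compartments. Leave it alone.
- tray: blue open tray, 136 (x) x 226 (y) x 10 mm high, walls 5 mm thick, floor 5 mm thick, with two dividers as high as the rim that make three compartments side by side along y, about 72 mm apart. Fixed. Origin: centre of its underside, on the bench. It stands on the robot's left or right, the reader on the other side.
- reader: the slide reader: white base 170 (x) x 140 (y) x 55 mm high, front facing its -x (roughly the robot). Fixed. Origin: centre of its underside. Its grey head is hinged along y at the base's front edge, 65 mm before the origin and 75 mm up, so that its sprung plate slopes up and away from the robot.
- face (a point): centre of the upper surface of the sprung metal plate (aluminium, 130 mm up the slope x 66 mm across x 6 mm, with a dark window and orange corner marks that frame a 104 x 40 mm slide), 65 mm up the slope from the hinge line and 38 mm square above it. Axes: x up the slope, y across, z out of the plate, square to it. Moves with the plate.
- read_head (a joint): tilt of the reader's head and plate above level, rad, drawn between 0.2 and 0.5; a stiff friction hinge that stays where it is (takes about 4 N m to move).
- read_plate (a joint): how far the sprung plate is pressed in along its own normal, m: 0 = up at rest, 0.012 = down on its bottom stop. It takes about 2 N to start it and 0.5 N more for each mm: about 5 N at 6 mm, half way. It springs back up when released.
- marker: black and white marker pen, 130 mm long, 14 mm thick, lying on the bench between the tray and the reader, roughly along x. Origin: underside, mid-length. Bystander.
- bottle: standing clear bottle with blue cap, 64 mm wide, 120 mm tall, in the middle of the bench beyond the tray and the reader. Origin: centre of its underside. Bystander.
There are look-alikes about, which are no part of the job. Leave any pink look-alike of the slide_yellow alone.

How it is judged:
By the outcome, as a careful person would: the job done as asked, in the order asked, and still so for the second after the job is handed in, while the arm keeps its last pose, push and grip.
It also fails if it takes over 40 s, if anything falls off the work surface, if the arm or the gripper's body presses on something with over 40 N, if the wrist force passes 120 N, or if a joint passes its speed limit or range.

## Robot

A 6-joint arm with a two-finger parallel gripper is mounted at the origin on the work surface. World frame = base frame: x ahead of the robot, y to its left, z up, the work surface at z = 0. Lengths are in m, angles in degrees, forces in N, time in s.
With the tool pointing down it reaches from about 0.425 to 0.95 m from the base axis. Payload 14.7 kg.
Tool frame: the origin (TCP) lies midway between the tips of the shut fingers; the grasp point (between the pads) lies 19 mm behind it; y points along the fingers, x is the direction in which the jaws open and shut, and the axes are right-handed (so a half turn about y gives the same grasp; the last joint's range is limited). The gripper opens to 85 mm and grips with 20 to 120 N. Pads are 22 mm wide; open, the fingers measure 114 mm over their backs; the gripper's body (76 mm by 85 mm) begins 54 mm behind the grasp point. The pads swing forward as they close: fully open they stand 13 mm farther back than shut.
Start: joints at [65.397, 27.513, 91.461, -0, 61.026, -2.67], TCP at [0.243, 0.603, 0.231] pointing down, gripper open.
Joint ranges: [-157.49, 157.49], [-46.99, 117.5], [13.45, 153.17], [-89.5, 269.5], [5.16, 153.95], [-167.48, 167.48]. Speed limits (degrees/s): [108.29, 108.29, 136.94, 172.46, 172.46, 172.46].

## Interface

Orientations are given as a 3x3 rotation matrix whose columns are the frame's x, y, z axes.
In Python, from cell import env gives the robot as it stands.
- The arm moves only by the tool jog_arm, never from a script. Its argument "deltas" is a list of rows, each an object with "twist": the turn, a rotation vector about the tool's x, y, z in units of 6 degrees (1.0 is 6 degrees), a list of three; "xyz": the shift along the tool's x, y, z in units of 25 mm (1.0 is 25 mm), a list of three; "fingers": the finger opening in mm, from 0 to 85.4. In form: [{"twist": [wx, wy, wz], "xyz": [tx, ty, tz], "fingers": fingers}, ...]. A call has exactly 5 rows; each row is the pose to reach, as a shift and turn from the pose commanded when the call began, along the tool's axes at that moment; what a row does not reach only later rows make up. A row lasts 1/10 s, in which the tool goes at most 50 mm and 8.59 degrees, less where a joint would pass 70% of its speed; a pose out of reach is approached as far as the arm can. A call with a gripper value outside its range is refused whole. The fingers move at their own pace and stop on an object; "squeeze" is the grip in N (left out, the last holds). Time passes only in rows, so rows that repeat a pose let the fingers close, or fill a call up. It gives the time, the measured TCP pose, the force and the opening at its end, in the units of the state.
- env.sense(): the state, without advancing time (a new reading comes with each control period).
- env.camera(name): name is "side" or "top"; returns a dict with "image" (420x560x3 uint8, red, green, blue), "range_z" (420x560 float32, m along the optical axis (not along the pixel's ray), 0 where there is no reading), "intrinsics" (3x3 intrinsics, pixels), "R" (3x3) and "t" (3): a world point X has camera coordinates R X + t. Camera axes: x right, y down, z forward; pixel columns grow to the right and rows downward; lengths in m; the calibration is good to about 2 mm. A picture is of the moment at which its call begins.
- env.hand_in(): hands the job in, once; it reports no verdict.
Trained networks look in the newest picture that a camera, given by its name, has taken for a name from the list of things; names that differ only in an ending like _2 or _b are one class to them, and where a whole thing is asked for, a point or a joint stands for the part that bears it (a point fixed in the world has none). Each returns a list of dicts, best first, with "p" (0 to 1); they miss things now and then, are a little off and sometimes report something else, mostly with a low value. They report only what shows in the picture. A call takes as long as a camera call. They do not tell look-alikes from the thing itself.
- env.trace(camera, name): "mask" (420x560 bool, what is visible of it) and "xy" ([column, row] in pixels, amid what is visible of it).
- env.tip_of(camera, name): "xy" ([column, row] in pixels: a listed point, or the origin of a listed thing).
The state is a dict: "time": time; "joint_pos": joint angles; "qvel": joint speeds; "joint_efforts": joint torques, N m; "position": TCP position; "ee_rot": TCP orientation; "contact_force": force on the tool from outside, world axes, zero at the start; "ft_torque": the same for the moment, N m; "grip_width": finger opening in m.
Only numpy, scipy, OpenCV 4.12 (cv2) and the standard library are available. Lean on these libraries where they do the work, as an engineer would, in place of code of your own. Each camera call takes 0.05 s, during which the arm holds its last target. There are 200 camera calls.

## Working session

There is one attempt and no reset: what is moved stays moved. The work goes in short steps, Python scripts to look and compute and a tool call to move; the robot and the scene stay as the last step left them, time stands still between calls to the robot, and variables do not carry over. Pictures are saved under pics/ and viewed, about 8 in all and at most 12, crops included, and the job is handed in when it is done.

Besides the shell and the picture viewer there is one more tool, called after ">>>" by a JSON object that holds its "fn" and its "kwargs". jog_arm: Moves the arm, as the interface text tells. Its arguments: {"type":"object","properties":{"deltas":{"type":"array"},"squeeze":{"type":"number"}},"required":["deltas"]}

```bash
mkdir -p pics; ls; cat > h.py <<'E'
import numpy as np, cv2
from cell import env
def cloud(c):
    K=c["intrinsics"];z=c["range_z"];v,u=np.mgrid[:z.shape[0],:z.shape[1]]
    P=np.stack([(u-K[0,2])/K[0,0]*z,(v-K[1,2])/K[1,1]*z,z],-1)
    return (P-c["t"])@c["R"]
def save(n,im): cv2.imwrite("pics/"+n,im[...,::-1])
E
python3 - <<'E'
from h import *
s=env.sense();print(s)
ims=[]
for n in("top","side"):
    c=env.camera(n);np.savez(n+".npz",**c);save(n+"0.png",c["image"])
    W=cloud(c);print(n,c["R"].round(3).tolist(),c["t"].round(3))
    for o in("slide_yellow","tray","reader","marker","bottle","face"):
        for d in env.trace(n,o)[:4]:
            m=d["mask"]&(c["range_z"]>0);print(o,round(d["p"],2),np.round(d["xy"]),m.sum(),np.median(W[m],0).round(3) if m.any() else'')
        print("  tip",[(round(d["p"],2),np.round(d["xy"],1).tolist()) for d in env.tip_of(n,o)[:3]])
E
```

```text
pics
{'time': 0.0, 'joint_pos': array([ 6.53978090e+01,  2.75510093e+01,  9.14929797e+01, -1.12078248e-03,
        6.10261159e+01, -2.67112341e+00]), 'qvel': array([-0.00254179,  0.06282829, -0.08667723, -0.04185812, -0.0101543 ,
       -0.01454294]), 'joint_efforts': array([-1.30174299e-04, -9.50664353e+01, -4.30168319e+01, -1.20792297e-04,
        1.22084070e-02,  1.66458485e-04]), 'position': array([0.24259813, 0.6025928 , 0.23066433]), 'ee_rot': array([[ 3.73481728e-01, -4.93827874e-04, -9.27637405e-01],
       [ 9.27636730e-01, -1.11961064e-03,  3.73482053e-01],
       [-1.22302856e-03, -9.99999251e-01,  3.99387579e-05]]), 'contact_force': array([ 0.19723041,  0.46615347, -0.58440446]), 'ft_torque': array([-0.02643945, -0.0017424 , -0.04175653]), 'grip_width': 0.08529789185935224}
top [[-0.03, -1.0, -0.006], [-0.979, 0.031, -0.201], [0.201, -0.001, -0.98]] [0.03  0.523 0.849]
slide_yellow 0.95 [208. 194.] 731 [0.563 0.174 0.011]
slide_yellow 0.87 [134. 292.] 822 [0.35  0.334 0.006]
slide_yellow 0.35 [285. 133.] 838 [ 0.692 -0.006  0.082]
slide_yellow 0.31 [217. 204.] 3695 [0.556
[... 637 characters left out ...]
-0.639]] [-0.494  0.186  1.208]
slide_yellow 0.82 [281. 205.] 448 [0.569 0.168 0.01 ]
slide_yellow 0.6 [200. 188.] 298 [0.352 0.318 0.005]
  tip [(0.85, [199.5, 187.3]), (0.72, [279.5, 207.2])]
tray 0.63 [272. 208.] 1275 [0.541 0.141 0.004]
tray 0.43 [310. 281.] 3104 [ 0.519 -0.239  0.119]
  tip [(0.85, [278.7, 206.2])]
reader 0.65 [307. 298.] 5535 [ 0.513 -0.257  0.084]
reader 0.18 [303. 268.] 1426 [ 0.509 -0.213  0.131]
  tip [(0.9, [307.6, 309.2])]
marker 0.71 [288. 248.] 232 [ 0.528 -0.003  0.008]
  tip [(0.73, [279.6, 245.8])]
bottle 0.93 [348. 227.] 874 [ 0.699 -0.029  0.065]
  tip [(0.74, [347.4, 238.7])]
face 0.97 [302. 270.] 1459 [ 0.509 -0.213  0.13 ]
  tip [(0.68, [302.1, 273.3])]
```

View pics/top0.png

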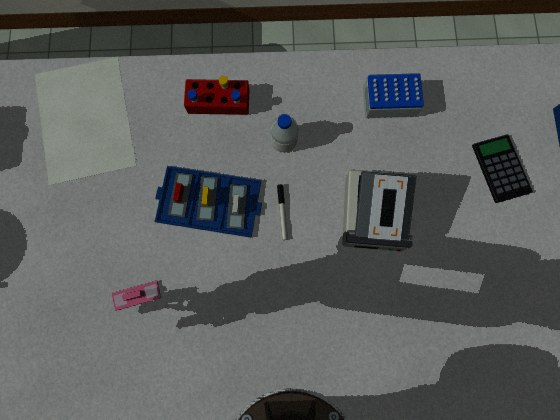

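View pics/side0.png

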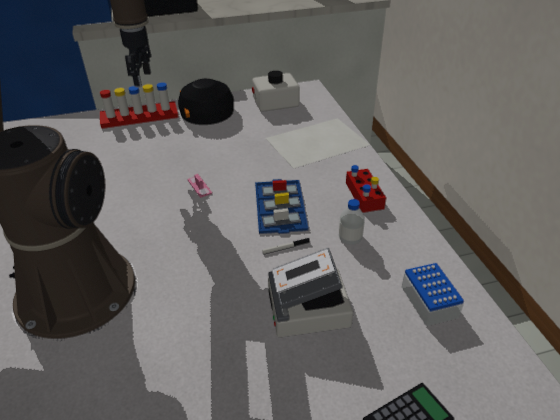

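The yellow-fin slide lies in the tray's middle compartment (top picture 207,197). The pink look-alike is at (136,295), the marker at (282,210) and the reader plate at (388,209). Next I measure the fin and the plate precisely.

```bash
python3 - <<'E'
from h import *
for n in("top","side"):
    c=dict(np.load(n+".npz"));W=cloud(c);hsv=cv2.cvtColor(c["image"],cv2.COLOR_RGB2HSV)
    ok=c["range_z"]>0
    y=(hsv[...,0]>20)&(hsv[...,0]<35)&(hsv[...,1]>130)&(hsv[...,2]>80)&ok&(abs(W[...,0]-.56)<.08)&(abs(W[...,1]-.17)<.06)
    P=W[y];print(n,"fin",len(P),P.min(0).round(3),P.max(0).round(3))
    t=P[P[:,2]>.035];print(" top",len(t),t.mean(0).round(4))
    r=cv2.minAreaRect((t[:,:2]*1000).astype(np.float32));print(" rect",r)
    b=(hsv[...,0]>100)&(hsv[...,0]<125)&(hsv[...,1]>120)&ok&(abs(W[...,0]-.56)<.12)&(abs(W[...,1]-.17)<.15)&(W[...,2]<.03)
    r=cv2.minAreaRect((W[b][:,:2]*1000).astype(np.float32));print(" tray",r)
    # plate
    d=[m for m in env.trace(n,"face")] if 0 else None
    reg=ok&(abs(W[...,0]-.51)<.1)&(abs(W[...,1]+.206)<.08)&(W[...,2]>.08)
    o=(hsv[...,0]>3)&(hsv[...,0]<18)&(hsv[...,1]>110)&(hsv[...,2]>100)&reg
    al=(hsv[...,1]<60)&(hsv[...,2]>150)&reg
    A=W[al|o]
    for _ in range(6):
        m=A.mean(0);nn=np.linalg.svd(A-m,full_matrices=False)[2][2];nn*=np.sign(nn[2]);dd=(A-m)@nn;A=A[abs(dd)<.004]
    tilt=np.arccos(nn[2]);print(" plate",len(A),m.round(4),"n",nn.round(4),"tilt",np.degrees(tilt),"dir",np.degrees(np.arctan2(-nn[1],-nn[0])),"rms",dd.std())
    ex=np.array([0,0,1])-nn*nn[2];ex/=np.linalg.norm(ex);ey=np.cross(nn,ex)
    for lab,Q in(("plate",A),("orange",W[o])):
        uv=np.c_[(Q-m)@ex,(Q-m)@ey]*1000
        r=cv2.minAreaRect(uv.astype(np.float32));print(" ",lab,len(uv),r,"ctr",(m+ex*r[0][0]/1e3+ey*r[0][1]/1e3).round(4))
E
```

```text
top fin 85 [0.548 0.171 0.01 ] [0.586 0.191 0.045]
 top 84 [0.5668 0.1774 0.0406]
 rect ((567.2243041992188, 177.4859619140625), (11.208595275878906, 38.128257751464844), 84.97846984863281)
 tray ((562.0925903320312, 174.9754180908203), (247.951904296875, 136.7946014404297), 79.06812286376953)
 plate 78 [ 0.5037 -0.2067  0.131 ] n [-0.3339  0.0349  0.9419] tilt 19.6188168727561 dir -5.962953905710247 rms 0.0014206350131752534
  plate 78 ((2.739665985107422, -0.23093605041503906), (48.535858154296875, 112.19036102294922), 89.25015258789062) ctr [ 0.5063 -0.2072  0.1319]
  orange 78 ((2.739665985107422, -0.23093605041503906), (48.535858154296875, 112.19036102294922), 89.25015258789062) ctr [ 0.5063 -0.2072  0.1319]
side fin 151 [0.547 0.165 0.007] [0.599 0.225 0.042]
 top 47 [0.5677 0.1728 0.0384]
 rect ((568.9247436523438, 173.38668823242188), (14.113539695739746, 40.057247161865234), 87.4529037475586)
 tray ((562.3547973632812, 167.5291748046875), (242.5822296142578, 134.34779357910156), 78.96808624267578)
 plate 909 [ 0.5085 -0.2101  0.1307] n [-0.3335  0.0426  0.9418] tilt 19.645941926155572 dir -7.28412683028451 rms 0.0013677471943341045
  plate 909 ((-0.8051948547363281, 1.3850898742675781), (128.41368103027344, 68.39203643798828), 0.8506763577461243) ctr [ 0.5079 -0.2086  0.1305]
  orange 15 ((-1.0411491394042969, 0.8262462615966797), (110.03939056396484, 46.79726791381836), 0.7943828701972961) ctr [ 0.5076 -0.2091  0.1304]
```

```bash
cat >> h.py <<'E'
from scipy.spatial.transform import Rotation as Ro
def frame(yaw,tilt=0):  # slide/face frame: x up slope, z normal
    return (Ro.from_euler('z',yaw,degrees=True)*Ro.from_euler('y',-tilt,degrees=True)).as_matrix()
def tool(F): return np.c_[F[:,1],-F[:,2],-F[:,0]]
def plan(p,R):
    s=env.sense();C=s["ee_rot"];d=C.T@(np.array(p)-s["position"])
    w=Ro.from_matrix(C.T@R).as_rotvec(degrees=True)
    print("t",round(s["time"],2),"pos",s["position"].round(4),"twist",(w/6).round(3),"xyz",(d/.025).round(3),"F",s["contact_force"].round(2),"M",s["ft_torque"].round(2),"w",round(s["grip_width"],4))
def onplane(c,uv,p,n):
    K=c["intrinsics"];uv=np.atleast_2d(uv);r=np.c_[(uv-[K[0,2],K[1,2]])/[K[0,0],K[1,1]],np.ones(len(uv))]@c["R"]
    o=-c["R"].T@c["t"];return o+r*(((p-o)@n)/(r@n))[:,None]
E
python3 - <<'E'
from h import *
Z=np.array([0,0,1.])
for n in("top","side"):
    c=env.camera(n)
    d=env.trace(n,"slide_yellow")
    for k in d[:4]:
        P=onplane(c,np.argwhere(k["mask"])[:,::-1].astype(float),np.array([0,0,.011]),Z)
        if abs(k["xy"][0]-(208 if n=="top" else 281))<6: print(n,k["p"],cv2.minAreaRect((P[:,:2]*1e3).astype(np.float32)))
    hsv=cv2.cvtColor(c["image"],cv2.COLOR_RGB2HSV)
    W=onplane(c,np.argwhere(np.ones((420,560)))[:,::-1].astype(float),np.array([0,0,.041]),Z).reshape(420,560,3)
    y=(hsv[...,0]>20)&(hsv[...,0]<35)&(hsv[...,1]>130)&(hsv[...,2]>150)&(abs(W[...,0]-.56)<.06)&(abs(W[...,1]-.17)<.04)
    print(" fin@.041",y.sum(),cv2.minAreaRect((W[y][:,:2]*1e3).astype(np.float32)))
    F=frame(-6.5,19.6);
    for k in env.tip_of(n,"face")[:1]: print(" face",onplane(c,[k["xy"]],np.array([.507,-.208,.132]),F[:,2]).round(4))
plan([.568,.1755,.12],tool(frame(-8)))
E
```

```text
fin@.041 0 ((0.0, 0.0), (0.0, 0.0), 0.0)
 face [[ 0.5056 -0.2058  0.1314]]
side 0.86 ((570.760498046875, 180.56509399414062), (75.09294128417969, 108.89514923095703), 80.67273712158203)
 fin@.041 20 ((568.3504638671875, 171.7742156982422), (7.696596145629883, 37.25111770629883), 83.7614974975586)
 face [[ 0.5067 -0.2198  0.1324]]
t 1.6 pos [0.2428 0.6029 0.2313] twist [-0.    -2.323 -0.   ] xyz [-11.      4.452 -18.455] F [-0.63 -0.33 -0.36] M [-0.    0.03 -0.01] w 0.0855
```

>>> {"fn": "jog_arm", "kwargs": {"deltas": [{"twist": [0,-0.5,0],"xyz": [-2,0,-3.3],"fingers": 40},{"twist": [0,-1,0],"xyz": [-4,0,-6.7],"fingers": 40},{"twist": [0,-1.5,0],"xyz": [-6,0,-10],"fingers": 40},{"twist": [0,-2,0],"xyz": [-8,0,-13.4],"fingers": 40},{"twist": [0,-2.32,0],"xyz": [-10,1,-16.8],"fingers": 40}]}}

```text
time: 2.1
position: [0.3949, 0.4026, 0.2275]
ee_rot: [[0.137, 0.001, -0.991], [0.991, 0.001, 0.137], [0.001, -1.0, -0.001]]
contact_force: [0.6, 0.4, -0.4]
grip_width: 0.0401
```

```bash
python3 -c "
from h import *
plan([.568,.1755,.08],tool(frame(-8)))"
```

```text
t 2.1 pos [0.3949 0.4026 0.2275] twist [0.008 0.022 0.009] xyz [-8.056  5.901 -8.097] F [ 0.61  0.41 -0.45] M [ 0.01 -0.02  0.01] w 0.0401
```

>>> {"fn": "jog_arm", "kwargs": {"deltas": [{"twist": [0,0,0],"xyz": [-1.4,0.8,-1.4],"fingers": 40},{"twist": [0,0,0],"xyz": [-2.7,1.6,-2.7],"fingers": 40},{"twist": [0,0,0],"xyz": [-4.0,2.3,-4.0],"fingers": 40},{"twist": [0,0,0],"xyz": [-5.3,3.0,-5.3],"fingers": 40},{"twist": [0,0,0],"xyz": [-6.6,3.6,-6.6],"fingers": 40}]}}

```text
time: 2.6
position: [0.5349, 0.2161, 0.1363]
ee_rot: [[0.139, 0.0, -0.99], [0.99, 0.0, 0.139], [0.0, -1.0, -0.0]]
contact_force: [0.3, 1.2, 0.3]
grip_width: 0.0404
```

>>> {"fn": "jog_arm", "kwargs": {"deltas": [{"twist": [0,0,0],"xyz": [-0.8,0.8,-0.8],"fingers": 40},{"twist": [0,0,0],"xyz": [-1.46,1.6,-1.5],"fingers": 40},{"twist": [0,0,0],"xyz": [-1.46,2.3,-1.5],"fingers": 40},{"twist": [0,0,0],"xyz": [-1.46,2.3,-1.5],"fingers": 40},{"twist": [0,0,0],"xyz": [-1.46,2.3,-1.5],"fingers": 40}]}}

```text
time: 3.1
position: [0.5659, 0.1765, 0.0797]
ee_rot: [[0.139, -0.001, -0.99], [0.99, -0.0, 0.139], [-0.0, -1.0, 0.001]]
contact_force: [-0.9, 1.0, -0.2]
grip_width: 0.0402
```

```bash
python3 -c "
from h import *
plan([.568,.1755,.016],tool(frame(-8)))
a=env.camera('top')['image'][140:260,130:290];b=env.camera('side')['image'][110:250,200:360]
save('g1.png',np.hstack([cv2.resize(a,(400,300),interpolation=2),cv2.resize(b,(343,300),interpolation=2)]))"
```

```text
t 3.1 pos [0.5659 0.1765 0.0797] twist [-0.006 -0.002 -0.002] xyz [-0.028  2.549 -0.089] F [-0.88  1.   -0.2 ] M [-0.02  0.01  0.05] w 0.0402
```

View pics/g1.png

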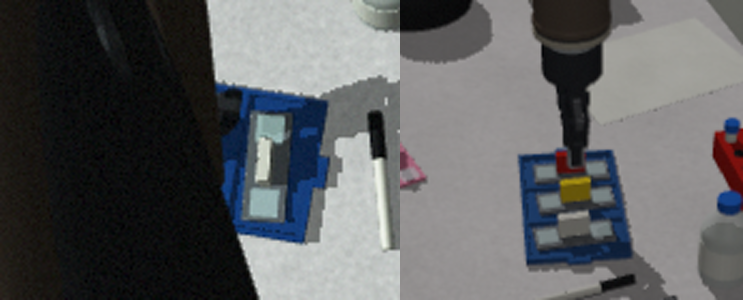

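The arm blocks the top view. In the side view the fingers line up with the yellow fin (575,188). Descending.

>>> {"fn": "jog_arm", "kwargs": {"deltas": [{"twist": [0,0,0],"xyz": [0,0.6,-0.08],"fingers": 40},{"twist": [0,0,0],"xyz": [0,1.2,-0.08],"fingers": 40},{"twist": [0,0,0],"xyz": [0,1.8,-0.08],"fingers": 40},{"twist": [0,0,0],"xyz": [0,2.2,-0.08],"fingers": 40},{"twist": [0,0,0],"xyz": [0,2.5,-0.08],"fingers": 40}]}}

```text
time: 3.7
position: [0.5674, 0.176, 0.0155]
ee_rot: [[0.139, -0.002, -0.99], [0.99, -0.0, 0.139], [-0.001, -1.0, 0.001]]
contact_force: [1.0, -0.0, 0.2]
grip_width: 0.0401
```

```bash
python3 -c "
from h import *
plan([.568,.1755,.017],tool(frame(-8)))
b=env.camera('side')['image'][150:250,230:330]
save('g2.png',cv2.resize(b,(500,500),interpolation=2))"
```

```text
t 3.7 pos [0.5674 0.176  0.0155] twist [-0.014 -0.001 -0.006] xyz [-0.017 -0.059 -0.025] F [ 1.   -0.02  0.2 ] M [-0.06  0.05  0.02] w 0.0401
```

View pics/g2.png

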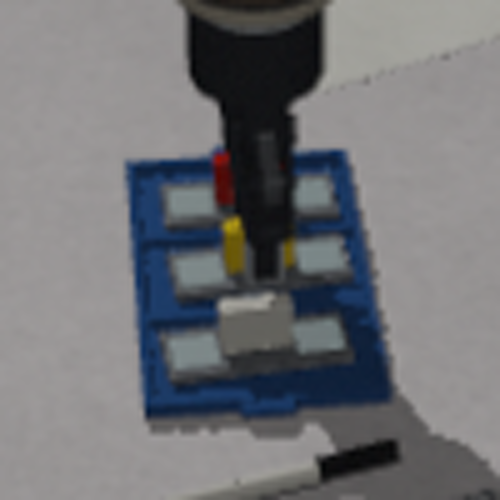

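The fingers straddle the yellow fin (about 265,250 in the crop) and are centred along it. Closing.

>>> {"fn": "jog_arm", "kwargs": {"deltas": [{"twist": [0,0,0],"xyz": [0,-0.05,0],"fingers": 20},{"twist": [0,0,0],"xyz": [0,-0.05,0],"fingers": 8},{"twist": [0,0,0],"xyz": [0,-0.05,0],"fingers": 4},{"twist": [0,0,0],"xyz": [0,-0.05,0],"fingers": 4},{"twist": [0,0,0],"xyz": [0,-0.05,0],"fingers": 4}], "squeeze": 70}}

```text
time: 4.25
position: [0.5685, 0.1762, 0.0188]
ee_rot: [[0.139, 0.001, -0.99], [0.99, 0.0, 0.139], [0.0, -1.0, -0.001]]
contact_force: [-0.6, -0.2, 6.3]
grip_width: 0.0108
```

>>> {"fn": "jog_arm", "kwargs": {"deltas": [{"twist": [0,0,0],"xyz": [0,0,0],"fingers": 4},{"twist": [0,0,0],"xyz": [0,-0.2,0],"fingers": 4},{"twist": [0,0,0],"xyz": [0,-0.7,0],"fingers": 4},{"twist": [0,0,0],"xyz": [0,-1.2,0],"fingers": 4},{"twist": [0,0,0],"xyz": [0,-2,0],"fingers": 4}], "squeeze": 70}}

```text
time: 4.75
position: [0.5678, 0.176, 0.0692]
ee_rot: [[0.139, -0.001, -0.99], [0.99, -0.0, 0.139], [-0.0, -1.0, 0.001]]
contact_force: [0.6, 0.3, -0.8]
grip_width: 0.0105
```

```bash
python3 -c "
from h import *
F=frame(-6.5,19.6);T=tool(F)
plan(np.array([.507,-.208,.1325])+.1*F[:,2],T)"
```

```text
t 4.75 pos [0.5678 0.176  0.0692] twist [-3.273 -0.249 -0.046] xyz [-15.587  -6.296   1.611] F [ 0.63  0.31 -0.83] M [-0.01 -0.07 -0.02] w 0.0105
```

>>> {"fn": "jog_arm", "kwargs": {"deltas": [{"twist": [0,0,0],"xyz": [-0.5,-1.2,0],"fingers": 4},{"twist": [-0.2,0,0],"xyz": [-1.2,-2.5,0.1],"fingers": 4},{"twist": [-0.6,0,0],"xyz": [-2.4,-3.8,0.3],"fingers": 4},{"twist": [-1,-0.1,0],"xyz": [-3.8,-5.0,0.5],"fingers": 4},{"twist": [-1.4,-0.1,0],"xyz": [-5.2,-6.0,0.7],"fingers": 4}]}}

```text
time: 5.25
position: [0.5325, 0.0489, 0.221]
ee_rot: [[0.128, 0.149, -0.981], [0.992, -0.02, 0.126], [-0.001, -0.989, -0.15]]
contact_force: [0.6, -0.0, 0.1]
grip_width: 0.011
```

```bash
python3 -c "
from h import *
F=frame(-6.5,19.6);T=tool(F)
plan(np.array([.507,-.208,.1325])+.1*F[:,2],T)"
```

```text
t 5.25 pos [0.5325 0.0489 0.221 ] twist [-1.83  -0.136 -0.042] xyz [-10.341  -0.372   0.992] F [ 0.6  -0.02  0.15] M [0.01 0.09 0.04] w 0.011
```

>>> {"fn": "jog_arm", "kwargs": {"deltas": [{"twist": [-0.4,0,0],"xyz": [-1.8,0,0.2],"fingers": 4},{"twist": [-0.8,0,0],"xyz": [-3.6,-0.1,0.4],"fingers": 4},{"twist": [-1.2,-0.1,0],"xyz": [-5.4,-0.2,0.6],"fingers": 4},{"twist": [-1.6,-0.1,0],"xyz": [-7.2,-0.3,0.8],"fingers": 4},{"twist": [-1.83,-0.14,-0.04],"xyz": [-8.8,-0.37,0.9],"fingers": 4}]}}

```text
time: 5.75
position: [0.4796, -0.1667, 0.2257]
ee_rot: [[0.114, 0.332, -0.936], [0.994, -0.039, 0.107], [-0.001, -0.942, -0.335]]
contact_force: [1.1, 0.6, 0.5]
grip_width: 0.0103
```

>>> {"fn": "jog_arm", "kwargs": {"deltas": [{"twist": [0,0,0],"xyz": [-0.8,0,0.05],"fingers": 4},{"twist": [0,0,0],"xyz": [-1.5,0,0.1],"fingers": 4},{"twist": [0,0,0],"xyz": [-1.5,0,0.1],"fingers": 4},{"twist": [0,0,0],"xyz": [-1.5,0,0.1],"fingers": 4},{"twist": [0,0,0],"xyz": [-1.5,0,0.1],"fingers": 4}]}}

```text
time: 6.25
position: [0.4743, -0.2015, 0.2239]
ee_rot: [[0.113, 0.33, -0.937], [0.994, -0.038, 0.107], [-0.0, -0.943, -0.332]]
contact_force: [0.3, 1.6, -1.2]
grip_width: 0.0107
```

```bash
python3 - <<'E'
from h import *
F=frame(-6.5,19.6);T=tool(F)
plan(np.array([.507,-.208,.1325])+.1*F[:,2],T)
s=env.sense();print(s["joint_pos"].round(1))
c=env.camera('side');np.savez('s3.npz',**c)
d=env.camera('top');np.savez('t3.npz',**d)
save('p3.png',np.hstack([cv2.resize(c['image'][170:350,220:400],(400,400),interpolation=2),cv2.resize(d['image'][130:270,310:450],(400,400),interpolation=2)]))
E
```

```text
t 6.25 pos [ 0.4743 -0.2015  0.2239] twist [-0.034  0.    -0.002] xyz [-0.109 -0.11  -0.026] F [ 0.26  1.57 -1.15] M [0.03 0.25 0.02] w 0.0107
[ -32.4    9.6  124.3   17.    29.7 -129.5]
```

View pics/p3.png

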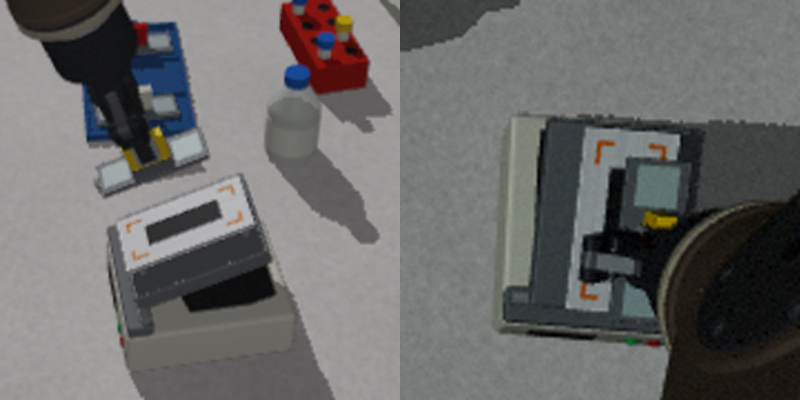

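The slide is gripped and tilted above the plate: its frame runs from (100,185) to (205,140) in the left (side) crop. Next I find its pose in the tool frame from the depth image, together with the corner-mark centre.

```bash
python3 - <<'E'
from h import *
s=env.sense();C=s["ee_rot"];p=s["position"]
for f in('s3','t3'):
    c=dict(np.load(f+'.npz'));W=cloud(c);hsv=cv2.cvtColor(c["image"],cv2.COLOR_RGB2HSV);ok=c["range_z"]>0
    Q=(W-p)@C*1e3
    m=ok&(abs(Q[...,0])<32)&(abs(Q[...,2])<62)&(Q[...,1]>-8)&(Q[...,1]<20)&(hsv[...,2]>70)&((abs(Q[...,2])>24))
    A=Q[m]
    for _ in range(5):
        G=np.c_[A[:,0],A[:,2],np.ones(len(A))];k=np.linalg.lstsq(G,A[:,1],rcond=None)[0];r=A[:,1]-G@k;A=A[abs(r)<3]
    print(f,"frame top y=",k.round(3),"n",len(A),"ext",A.min(0).round(1),A.max(0).round(1),"rms",r.std().round(2))
    print("  rect(x,z)",cv2.minAreaRect(A[:,[0,2]].astype(np.float32)))
    # trace-based rect via frame-top plane
    # marks
    F=frame(-6.5,19.6);f0=np.array([.507,-.208,.1325]);U=(W-f0)@F*1e3
    o=ok&(hsv[...,0]>3)&(hsv[...,0]<18)&(hsv[...,1]>110)&(hsv[...,2]>80)&(abs(U[...,2])<8)&(abs(U[...,0])<65)&(abs(U[...,1])<40)
    uv=np.argwhere(o)[:,::-1].astype(float);P=(onplane(c,uv,f0,F[:,2])-f0)@F*1e3
    print("  marks n",len(P),"depth z",np.median(U[o][:,2]).round(2),cv2.minAreaRect(P[:,:2].astype(np.float32)))
    al=ok&(hsv[...,1]<60)&(hsv[...,2]>150)&(abs(U[...,2])<6)&(abs(U[...,0])<60)&(abs(U[...,1])<30)
    A=U[al];G=np.c_[A[:,:2],np.ones(len(A))];print("  plane",np.linalg.lstsq(G,A[:,2],rcond=None)[0].round(4),len(A))
E
```

```text
s3 frame top y= [ 5.0000e-03 -3.0000e-03  1.0059e+01] n 354 ext [-22.5   7.1 -52.1] [19.6 12.9 51.7] rms 1.26
  rect(x,z) ((-0.8263950347900391, -0.33032989501953125), (41.08182144165039, 103.84137725830078), 1.2269195318222046)
  marks n 14 depth z -2.44 ((0.11185073852539062, -2.2759552001953125), (109.68199920654297, 45.35704040527344), 0.18156659603118896)
  plane [ 5.0000e-04  4.5000e-03 -2.2721e+00] 748
t3 frame top y= [ 1.400e-02 -2.000e-03  8.233e+00] n 322 ext [-17.3   5.4 -51.2] [21.3 11.1 52.1] rms 1.17
  rect(x,z) ((1.5175495147705078, 0.4070777893066406), (38.32994842529297, 103.32548522949219), 0.690618097782135)
  marks n 50 depth z -0.26 ((-0.6535301208496094, 1.489400863647461), (47.1924934387207, 112.23709106445312), 89.99687194824219)
  plane [0. 0. 0.] 0
```

>>> {"fn": "jog_arm", "kwargs": {"deltas": [{"twist": [-0.03,0.1,0],"xyz": [-0.14,0.6,-0.02],"fingers": 4},{"twist": [-0.03,0.1,0],"xyz": [-0.14,1.2,-0.02],"fingers": 4},{"twist": [-0.03,0.1,0],"xyz": [-0.14,1.8,-0.02],"fingers": 4},{"twist": [-0.03,0.1,0],"xyz": [-0.14,2.4,-0.02],"fingers": 4},{"twist": [-0.03,0.1,0],"xyz": [-0.14,2.8,-0.02],"fingers": 4}]}}

```text
time: 6.85
position: [0.4976, -0.2077, 0.1568]
ee_rot: [[0.123, 0.332, -0.935], [0.992, -0.038, 0.117], [0.004, -0.943, -0.334]]
contact_force: [-0.1, 1.0, -0.3]
grip_width: 0.0104
```

>>> {"fn": "jog_arm", "kwargs": {"deltas": [{"twist": [0,0,0],"xyz": [0,0.1,0],"fingers": 4},{"twist": [0,0,0],"xyz": [0,0.2,0],"fingers": 4},{"twist": [0,0,0],"xyz": [0,0.2,0],"fingers": 4},{"twist": [0,0,0],"xyz": [0,0.2,0],"fingers": 4},{"twist": [0,0,0],"xyz": [0,0.2,0],"fingers": 4}]}}

```text
time: 7.35
position: [0.4992, -0.2088, 0.1534]
ee_rot: [[0.124, 0.333, -0.935], [0.992, -0.039, 0.118], [0.003, -0.942, -0.335]]
contact_force: [0.3, -0.3, -0.9]
grip_width: 0.0105
```

```bash
cat > m.py <<'E'
from h import *
import sys
tag=sys.argv[1]
F=frame(-6.4,19.6);f0=np.array([.507,-.208,.1325]);T=tool(F)
s=env.sense();C=s["ee_rot"];p=s["position"]
print("tool in face mm",((p-f0)@F*1e3).round(2),"F.n",(s["contact_force"]@F).round(2))
plan(f0+F@np.array([-.0002,-.0007,((p-f0)@F)[2]]),T)
ims=[]
for n in('side','top'):
    c=env.camera(n);np.savez(tag+n+'.npz',**c);W=cloud(c);hsv=cv2.cvtColor(c["image"],cv2.COLOR_RGB2HSV);ok=c["range_z"]>0
    U=(W-f0)@F*1e3
    Q=(W-p)@C*1e3
    m=ok&(abs(Q[...,0])<30)&(abs(Q[...,2])<58)&(abs(Q[...,1]-9)<5)&(abs(Q[...,2])>24)&(hsv[...,2]>60)&((hsv[...,0]<3)|(hsv[...,0]>18)|(hsv[...,1]<90))
    o=ok&(hsv[...,0]>3)&(hsv[...,0]<18)&(hsv[...,1]>110)&(hsv[...,2]>80)&(abs(U[...,2])<14)&(abs(U[...,0])<65)&(abs(U[...,1])<40)
    if o.sum()>3:
        P=U[o];pp=(onplane(c,np.argwhere(o)[:,::-1].astype(float),f0,F[:,2])-f0)@F*1e3
        print(n,"marks",o.sum(),"med z",np.median(P[:,2]).round(2),"x",pp[:,0].min().round(1),pp[:,0].max().round(1),"y",pp[:,1].min().round(1),pp[:,1].max().round(1))
    B=U[m];print("  slide z",np.median(B[:,2]).round(2),"rect",cv2.minAreaRect(B[:,:2].astype(np.float32)) if len(B) else '')
    v,u=(270,303) if n=='side' else (210,388)
    ims.append(cv2.resize(c['image'][v-50:v+50,u-50:u+50],(400,400),interpolation=2))
save(tag+'.png',np.hstack(ims))
E
python3 m.py p4
```

```text
tool in face mm [-0.25 -1.65 22.3 ] F.n [ 0.03 -0.29 -0.94]
t 7.35 pos [ 0.4992 -0.2088  0.1534] twist [-0.    -0.122 -0.013] xyz [ 0.038 -0.    -0.001] F [ 0.31 -0.32 -0.87] M [ 0.    0.23 -0.01] w 0.0105
side marks 16 med z -2.37 x -54.4 55.0 y -25.0 14.8
  slide z 12.19 rect ((-0.13082504272460938, -3.367410659790039), (44.236915588378906, 103.70914459228516), 89.12191772460938)
top marks 44 med z 0.39 x -56.7 55.2 y -21.5 25.2
  slide z 13.59 rect ((-1.0398216247558594, -0.04517555236816406), (40.479095458984375, 103.74327087402344), 89.43266296386719)
```

View pics/p4.png

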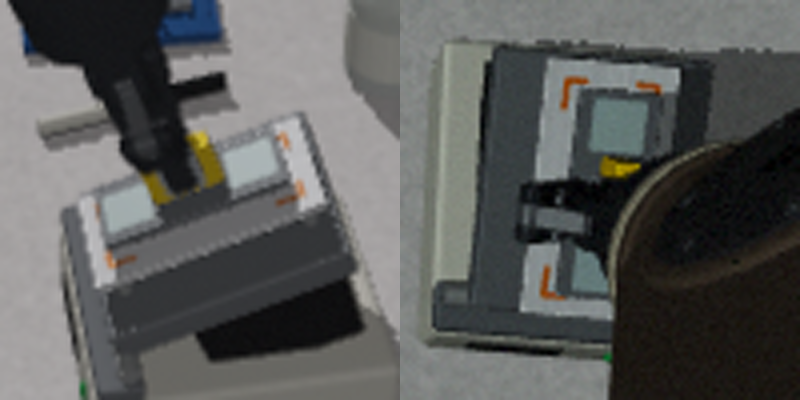

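The slide hovers about 8 mm over the plate, inside the four marks. It needs a small correction: yaw +0.7° back and about 1 mm sideways. After that I descend slowly.

>>> {"fn": "jog_arm", "kwargs": {"deltas": [{"twist": [0,-0.05,0],"xyz": [0.05,0.0,-0.01],"fingers": 4},{"twist": [0,-0.1,0],"xyz": [0.05,0.08,-0.01],"fingers": 4},{"twist": [0,-0.1,0],"xyz": [0.05,0.16,-0.01],"fingers": 4},{"twist": [0,-0.1,0],"xyz": [0.05,0.24,-0.01],"fingers": 4},{"twist": [0,-0.1,0],"xyz": [0.05,0.24,-0.01],"fingers": 4}]}}

```text
time: 7.95
position: [0.5014, -0.2076, 0.147]
ee_rot: [[0.114, 0.332, -0.936], [0.993, -0.038, 0.107], [0.0, -0.942, -0.334]]
contact_force: [0.0, 0.2, -0.3]
grip_width: 0.0107
```

```bash
python3 m.py p5
```

```text
tool in face mm [-0.44 -0.2  15.52] F.n [-0.12  0.21 -0.32]
t 7.95 pos [ 0.5014 -0.2076  0.147 ] twist [-0.011 -0.022 -0.008] xyz [-0.02  0.   -0.01] F [ 0.02  0.21 -0.34] M [ 0.    0.21 -0.02] w 0.0107
side marks 17 med z -2.52 x -54.4 55.0 y -24.9 20.0
  slide z 5.45 rect ((0.4549713134765625, -2.3837852478027344), (47.654666900634766, 105.50906372070312), 85.51351928710938)
top marks 48 med z -0.37 x -56.7 55.2 y -22.0 25.2
  slide z 7.02 rect ((4.307178497314453, 8.796611785888672), (50.712127685546875, 114.72061920166016), 76.44658660888672)
```

>>> {"fn": "jog_arm", "kwargs": {"deltas": [{"twist": [0,0,0],"xyz": [0,0.02,-0.01],"fingers": 4},{"twist": [0,0,0],"xyz": [0,0.04,-0.01],"fingers": 4},{"twist": [0,0,0],"xyz": [0,0.04,-0.01],"fingers": 4},{"twist": [0,0,0],"xyz": [0,0.04,-0.01],"fingers": 4},{"twist": [0,0,0],"xyz": [0,0.04,-0.01],"fingers": 4}]}}

```text
time: 8.55
position: [0.502, -0.2078, 0.1465]
ee_rot: [[0.114, 0.333, -0.936], [0.993, -0.038, 0.107], [-0.0, -0.942, -0.335]]
contact_force: [0.2, 0.5, -0.8]
grip_width: 0.0104
```

>>> {"fn": "jog_arm", "kwargs": {"deltas": [{"twist": [0,0,0],"xyz": [0,0.02,0],"fingers": 4},{"twist": [0,0,0],"xyz": [0,0.04,0],"fingers": 4},{"twist": [0,0,0],"xyz": [0,0.04,0],"fingers": 4},{"twist": [0,0,0],"xyz": [0,0.04,0],"fingers": 4},{"twist": [0,0,0],"xyz": [0,0.04,0],"fingers": 4}]}}

```text
time: 9.05
position: [0.5023, -0.2078, 0.1456]
ee_rot: [[0.114, 0.333, -0.936], [0.993, -0.038, 0.107], [-0.0, -0.942, -0.335]]
contact_force: [-1.9, 0.1, 0.6]
grip_width: 0.0104
```

>>> {"fn": "jog_arm", "kwargs": {"deltas": [{"twist": [0,0,0],"xyz": [0,0.02,0],"fingers": 4},{"twist": [0,0,0],"xyz": [0,0.04,0],"fingers": 4},{"twist": [0,0,0],"xyz": [0,0.04,0],"fingers": 4},{"twist": [0,0,0],"xyz": [0,0.04,0],"fingers": 4},{"twist": [0,0,0],"xyz": [0,0.04,0],"fingers": 4}]}}

```text
time: 9.55
position: [0.5027, -0.2078, 0.1446]
ee_rot: [[0.114, 0.333, -0.936], [0.993, -0.038, 0.107], [-0.0, -0.942, -0.335]]
contact_force: [-1.9, -0.4, 2.0]
grip_width: 0.0107
```

```bash
python3 m.py p6
```

```text
tool in face mm [-0.   -0.3  12.88] F.n [-1.07 -0.58  2.49]
t 9.55 pos [ 0.5027 -0.2078  0.1446] twist [-0.007 -0.022 -0.01 ] xyz [-0.016  0.     0.008] F [-1.9  -0.37  1.99] M [-0.01  0.21 -0.07] w 0.0107
side marks 19 med z -3.49 x -54.4 55.0 y -26.0 18.7
  slide z 2.78 rect ((-0.21935653686523438, -1.0023460388183594), (111.26217651367188, 58.36223602294922), 0.4005090892314911)
top marks 47 med z -1.38 x -56.4 55.2 y -21.7 25.4
  slide z 3.97 rect ((0.28290557861328125, 0.08547019958496094), (58.940635681152344, 114.90408325195312), 89.19303131103516)
```

View pics/p6.png

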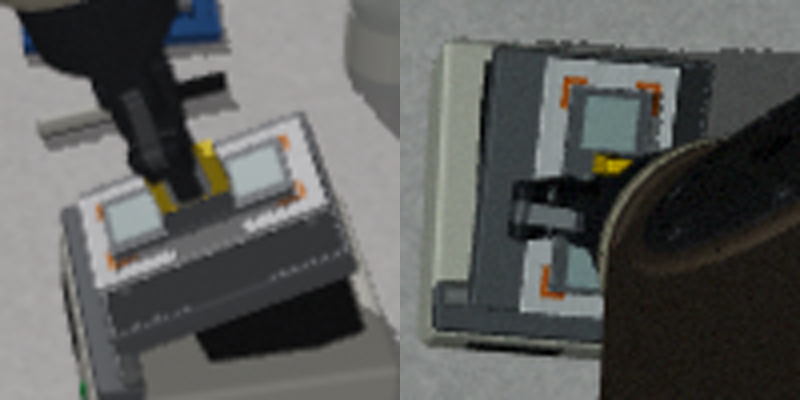

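Flush on the plate and inside the marks. I check the sideways centring more finely, using the glass panes against the marks.

```bash
cat > q.py <<'E'
from h import *
import sys
tag=sys.argv[1]
F=frame(-6.4,19.6);f0=np.array([.507,-.208,.1325])
for n in('side','top'):
    c=dict(np.load(tag+n+'.npz'));hsv=cv2.cvtColor(c["image"],cv2.COLOR_RGB2HSV).astype(int);W=cloud(c);U=(W-f0)@F*1e3
    near=(c["range_z"]>0)&(abs(U[...,0])<62)&(abs(U[...,1])<36)&(U[...,2]>-14)&(U[...,2]<9)
    o=near&(hsv[...,0]>3)&(hsv[...,0]<18)&(hsv[...,1]>90)
    pane=near&(hsv[...,0]>75)&(hsv[...,0]<110)&(hsv[...,1]>12)&(hsv[...,1]<70)&(hsv[...,2]>110)
    zm=np.median(U[o][:,2]);zs=zm+6
    N=F[:,2]
    pr=lambda m,z:(onplane(c,np.argwhere(m)[:,::-1].astype(float),f0+N*z/1e3,N)-f0)@F*1e3
    M=pr(o,zm);print(n,"zm",zm.round(2),"slide depth z",np.median(U[pane][:,2]).round(2))
    for sx in(1,-1):
        for sy in(1,-1):
            k=(M[:,0]*sx>0)&(M[:,1]*sy>0);k.any() and print("  mark",sx,sy,k.sum(),M[k].min(0)[:2].round(1),M[k].max(0)[:2].round(1))
    nl,lab,st,_=cv2.connectedComponentsWithStats(pane.astype(np.uint8))
    for i in range(1,nl):
        if st[i,4]>15:
            P=pr(lab==i,zs);print("  pane",st[i,4],"x",P[:,0].min().round(1),P[:,0].max().round(1),"y",P[:,1].min().round(1),P[:,1].max().round(1),"rect",np.round(cv2.minAreaRect(P[:,:2].astype(np.float32))[0],1))
    print("  px mm",c["range_z"][o].mean()/c["intrinsics"][0,0]*1e3)
E
python3 q.py p6
```

```text
side zm -3.39 slide depth z 2.91
  mark 1 1 5 [52.6 15.3] [55.3 21.9]
  mark 1 -1 9 [ 42.7 -22.8] [ 55.4 -14.9]
  mark -1 1 5 [-55.   13.8] [-52.8  23.3]
  mark -1 -1 9 [-55.1 -23. ] [-41.4 -15.6]
  pane 136 x 20.2 49.8 y -18.0 15.9 rect [34.5 -1.5]
  pane 133 x -50.6 -21.1 y -15.4 16.4 rect [-36.4   0.7]
  px mm 2.1392295870224673
top zm -1.3 slide depth z -0.48
  mark 1 1 21 [40.6 14. ] [55.4 24.9]
  mark 1 -1 23 [ 40.2 -23.2] [ 55.5 -11.6]
  mark -1 1 20 [-56.6  14. ] [-40.6  25.1]
  pane 232 x 6.3 62.3 y -29.4 35.7 rect [34.3  3.1]
  pane 161 x 21.4 46.3 y -11.4 13.8 rect [33.8  1.4]
  pane 67 x -60.6 -27.3 y 23.3 35.7 rect [-44.   29.5]
  pane 60 x -48.6 -30.1 y -1.9 13.6 rect [-39.2   6.1]
  pane 26 x -60.7 -52.9 y -5.2 11.6 rect [-57.2   3.2]
  px mm 2.0014758724718753
```

Centred within about 0.5 mm. Pressing: contact was near tool height 13.9 mm, so the target is about 7.9.

>>> {"fn": "jog_arm", "kwargs": {"deltas": [{"twist": [0,0,0],"xyz": [0,0.03,0],"fingers": 4},{"twist": [0,0,0],"xyz": [0,0.06,0],"fingers": 4},{"twist": [0,0,0],"xyz": [0,0.09,0],"fingers": 4},{"twist": [0,0,0],"xyz": [0,0.12,0],"fingers": 4},{"twist": [0,0,0],"xyz": [0,0.12,0],"fingers": 4}]}}

```text
time: 10.15
position: [0.5037, -0.2079, 0.1417]
ee_rot: [[0.114, 0.333, -0.936], [0.993, -0.038, 0.107], [-0.0, -0.942, -0.335]]
contact_force: [-1.6, 0.4, 3.7]
grip_width: 0.0105
```

```bash
python3 m.py p7; python3 q.py p7|grep z
```

```text
tool in face mm [-0.   -0.31  9.79] F.n [-0.3   0.19  4.  ]
t 10.15 pos [ 0.5037 -0.2079  0.1417] twist [-0.007 -0.022 -0.01 ] xyz [-0.016  0.     0.008] F [-1.59  0.36  3.66] M [-0.06  0.2  -0.03] w 0.0105
side marks 20 med z -6.74 x -53.9 55.0 y -28.7 16.2
  slide z -0.37 rect ((0.20892333984375, 1.5550041198730469), (51.55178451538086, 112.71758270263672), 89.87491607666016)
top marks 53 med z -4.59 x -54.8 55.3 y -22.0 25.9
  slide z 0.91 rect ((-0.09691619873046875, -0.5385589599609375), (59.11566162109375, 115.76742553710938), 89.76799011230469)
side zm -6.74 slide depth z -0.1
top zm -4.66 slide depth z -3.57
```

>>> {"fn": "jog_arm", "kwargs": {"deltas": [{"twist": [0,0,0],"xyz": [0,0.02,0],"fingers": 4},{"twist": [0,0,0],"xyz": [0,0.04,0],"fingers": 4},{"twist": [0,0,0],"xyz": [0,0.06,0],"fingers": 4},{"twist": [0,0,0],"xyz": [0,0.06,0],"fingers": 4},{"twist": [0,0,0],"xyz": [0,0.06,0],"fingers": 4}]}}

```text
time: 10.75
position: [0.5042, -0.208, 0.1404]
ee_rot: [[0.114, 0.333, -0.936], [0.993, -0.038, 0.107], [-0.0, -0.942, -0.335]]
contact_force: [-2.9, -0.7, 3.6]
grip_width: 0.0103
```

>>> {"fn": "jog_arm", "kwargs": {"deltas": [{"twist": [0,0,0],"xyz": [0,0,0],"fingers": 4},{"twist": [0,0,0],"xyz": [0,0,0],"fingers": 4},{"twist": [0,0,0],"xyz": [0,0,0],"fingers": 4},{"twist": [0,0,0],"xyz": [0,0,0],"fingers": 4},{"twist": [0,0,0],"xyz": [0,0,0],"fingers": 4}]}}

```text
time: 11.25
position: [0.5042, -0.208, 0.1404]
ee_rot: [[0.114, 0.333, -0.936], [0.993, -0.038, 0.107], [-0.0, -0.942, -0.335]]
contact_force: [-2.8, -0.3, 2.9]
grip_width: 0.0105
```

```bash
python3 m.py p8; python3 q.py p8
```

```text
tool in face mm [-0.01 -0.31  8.39] F.n [-1.56 -0.65  3.66]
t 11.25 pos [ 0.5042 -0.208   0.1404] twist [-0.007 -0.022 -0.01 ] xyz [-0.016  0.     0.007] F [-2.75 -0.34  2.93] M [-0.05  0.22 -0.03] w 0.0105
side marks 17 med z -7.23 x -53.5 55.0 y -30.1 14.8
  slide z -1.89 rect ((2.1113967895507812, -2.1945533752441406), (52.52852249145508, 111.03276062011719), 87.43673706054688)
top marks 60 med z -6.03 x -54.8 55.4 y -21.5 26.1
  slide z -0.49 rect ((0.0496978759765625, 0.03866767883300781), (58.87926483154297, 115.7330551147461), 89.46454620361328)
side zm -8.15 slide depth z -1.61
  mark 1 1 6 [52.2 13.2] [55.  23.7]
  mark 1 -1 10 [ 41.  -22.8] [ 55.1 -14.2]
  mark -1 1 4 [-55.3  14.4] [-53.1  21.1]
  mark -1 -1 10 [-55.7 -22.7] [-40.8 -14. ]
  pane 136 x 21.1 48.7 y -19.3 15.9 rect [34.9 -1.7]
  pane 135 x -49.9 -21.9 y -16.4 17.4 rect [-36.1   0.6]
  px mm 2.143235699870024
top zm -6.03 slide depth z -5.02
  mark 1 1 25 [40.3 12.9] [55.2 25. ]
  mark 1 -1 21 [ 39.7 -23.1] [ 55.5 -11.1]
  mark -1 1 20 [-55.9  13.1] [-41.3  24.7]
  pane 238 x 5.7 62.1 y -29.6 35.6 rect [33.9  3. ]
  pane 165 x 21.0 46.8 y -11.8 13.8 rect [34.  1.]
  pane 29 x 24.5 44.8 y -29.5 -22.3 rect [ 34.7 -26.1]
  pane 67 x -59.8 -26.3 y 22.5 35.6 rect [-43.1  29.1]
  pane 59 x -48.6 -29.1 y -1.1 13.8 rect [-38.8   6. ]
  pane 41 x -60.9 -52.9 y -4.4 26.1 rect [-56.9  10.8]
  px mm 2.0124948470156787
```

View pics/p8.png

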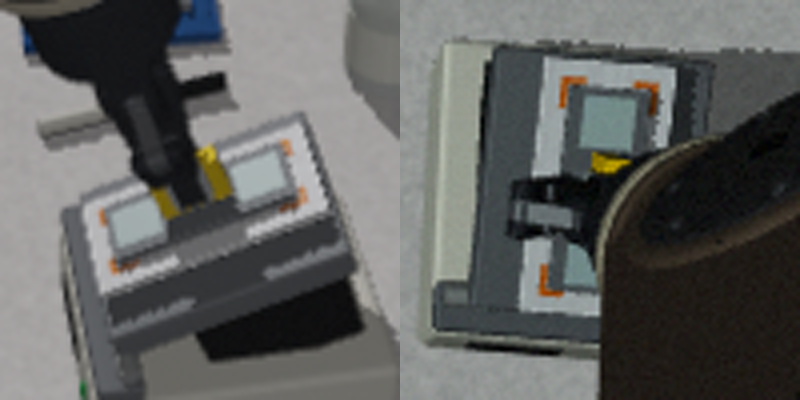

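```bash
python3 -c "
from h import *
print(env.hand_in());s=env.sense();print(s['time'],s['position'],s['contact_force'])"
```

```text
the job is handed in; nothing more can be done
None
the job is handed in; nothing more can be done
```

I took the yellow-fin slide from the tray's middle compartment and tilted it 19.6° to match the plate. I then laid it within the orange marks and pressed it in. The job was handed in at about 11.4 s, with the slide still gripped and pressed.

- **Plate travel:** The last check put it about 5.5–5.9 mm in from rest (target 6 mm, stop at 12 mm). The two cameras' depth readings and the tool travel gave similar values, though one side-camera reading gave 4.9 mm.
- **Force:** The reading along the plate normal was 3.7 N, noisy to about 1 N. That is lower than the 5 N or so expected at half travel, so I relied on the travel measurements instead.
- **Centring:** The slide sits within about 0.5–1 mm of the middle of the marks.
- **Yaw:** The cameras disagreed. The top view showed about 0° and the side view about −1.8°, from only a few pixels. I left it as it was rather than twist the slide while it was pressed.
- **Other objects:** I did not move the other slides, the marker pen or the bottle. I did not re-measure them at the end; the last picture shows only part of the pen, apparently undisturbed.

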